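# Hand-crank the plate carriage home

## Robot

A 6-joint arm with a two-finger parallel gripper is mounted at the origin on the work surface. World frame = base frame: x ahead of the robot, y to its left, z up, the work surface at z = 0. Lengths are in mm, angles in rad, forces in N, time in s.
With the tool pointing down it reaches from about 350 to 975 mm from the base axis. Payload 7.1 kg.
Tool frame: the origin (TCP) lies between the finger pads; the fingertips stand 17 mm ahead of it and the grasp point (between the pads) lies 2 mm behind it (tip_reach is the y of the fingertips in the tool frame, in mm); y points along the fingers, x is the direction in which the jaws open and shut, and the axes are right-handed (so a half turn about y gives the same grasp; the last joint's range is limited). The gripper opens to 88 mm and grips with 3 to 60 N. Pads are 20 mm wide; open, the fingers measure 115 mm over their backs; the gripper's body (75 mm by 178 mm) begins 61 mm behind the grasp point.
Start: joints at [1.099, 0.423, 1.63, -0, 1.089, -0.019], TCP at [273.396, 562.014, 239.675] pointing down, gripper open.
Joint ranges: [-3, 3], [-0.9, 2.11], [0.09, 2.58], [-1.31, 4.45], [0.11, 2.69], [-2.54, 2.54]. Speed limits (rad/s): [2.39, 2.39, 3.01, 3.14, 3.14, 3.14].

## Interface

Orientations are given as a rotation vector (axis times angle).
In Python, from workcell import get_obs, get_image, camera_model, close_job, silhouettes, tip_of, tip_reach gives the robot as it stands. The module is installed in compiled form; this text tells all that it offers.
- The arm moves only by the tool arm_command, never from a script. Its argument "targets" is a list of rows, each a list of 4 numbers: the shift along the tool's x, y, z in mm, then the turn about the tool's y in rad. A call has 1 to 20 rows; each row shifts and turns the commanded pose from where the row before left it, along the tool's axes as they then stand; what a row does not reach is not made up. A row lasts 1/12 s, in which the tool goes at most 41.7 mm and 7.16 degrees, less where a joint would pass 70% of its speed; a pose out of reach is approached as far as the arm can. A call is refused whole if a number of a shift passes 41.7 or a number of a turn 0.125, either way. A call with a gripper value outside its range is refused whole. "gripper" is the opening in per cent of the stroke, from 0 (shut) to 100 (fully open), set as the call begins (left out, the last holds). The fingers move at their own pace and stop on an object; the grip force is fixed at half the most. Time passes only in rows, so rows that do not move let the fingers close. It gives the time, the measured TCP pose, the force and the opening at its end, in the units of the state.
- get_obs(): the state, without advancing time (a new reading comes with each control period).
- get_image(name): name is "side" or "top" or "wrist"; returns the picture (420x560x3 uint8, blue, green, red); there is no depth.
- camera_model(name): a dict with "mtx" (3x3 intrinsics, pixels), "position" and "orientation" of the camera in the world. Camera axes: x right, y up, looking along -z (the intrinsics and any distortion apply to the point x, -y, -z); pixel columns grow to the right and rows downward; lengths in mm; the calibration is good to about 2 mm. The wrist camera is an equidistant fisheye: a pixel r from the principal point sees the ray r / f radians off the axis. A picture is of the moment at which its call begins: read the wrist's pose just before it. camera_model takes no time and is no camera call; for the wrist camera it gives the pose at the moment of the call.
- close_job(): hands the job in, once; it reports no verdict.
Trained networks look in the newest picture that a camera, given by its name, has taken for a name from the list of things; names that differ only in an ending like _2 or _b are one class to them, and where a whole thing is asked for, a point or a joint stands for the part that bears it (a point fixed in the world has none). Each returns a list of dicts, best first, with "conf" (0 to 1); they miss things now and then, are a little off and sometimes report something else, mostly with a low value. They report only what shows in the picture. A call takes as long as a camera call. They do not tell look-alikes from the thing itself.
- silhouettes(camera, thing): "pixels" (420x560 bool, what is visible of it) and "at" ([column, row] in pixels, amid what is visible of it).
- tip_of(camera, thing): "at" ([column, row] in pixels: a listed point, or the origin of a listed thing).
The state is a dict: "t": time; "qpos": joint angles; "qvel": joint speeds; "joint_torque": joint torques, N m; "ee_pos": TCP position; "orientation": TCP orientation; "ft_force": force on the tool from outside, world axes, zero at the start; "moment": the same for the moment, N m; "width": finger opening in mm.
Only numpy, scipy, OpenCV 4.12 (cv2) and the standard library are available. Lean on these libraries where they do the work, as an engineer would, in place of code of your own. Each camera call takes 0.05 s, during which the arm holds its last target. There are 200 camera calls.

## Task

The plate reader has stopped with its plate carriage part way out: fit the loose hand crank fully down onto the square shaft end on the reader's top and wind it clockwise (seen from above), several full turns, without letting it slip off the shaft, until the carriage is home against its inner stop. Snug it there with about 12 N on the crank's handle for half a second (more than 18 N overloads the drive), then let go and leave the crank fully seated on the shaft. Move the carriage only with the crank, do not lean on the reader, and leave everything else on the bench where it is.

Things in the scene. Friction and masses are not known exactly. Their poses are not given: they have to be found in the camera images.
- crank: Loose hand crank, about 0.37 kg, standing on the bench socket down. Origin: centre of its hub's underside; z up, x along the arm to the handle. Dark steel hub 32 x 32 x 26 mm; aluminium arm 18 mm wide, 26 to 34 mm high, reaching to x = 72 mm; handle sleeve at x = 60 mm; grip block on top over the hub.
- crank_socket (a point): Centre of the mouth of the square socket in the hub's underside, at the crank's origin; axes as the crank's. Socket 13.5 mm wide, sides along x and y, 23 mm deep.
- crank_block (a point): Middle of the dark steel grip block on the crank's turning axis, 50 mm above its underside. Block 20 x 20 mm, sides along the crank's x and y, from 34 to 67 mm above the underside.
- crank_handle (a point): Middle of the black round handle sleeve, 60 mm along the crank's x from its turning axis and 59 mm above its underside. Diameter 22 mm, height 37 to 81 mm; it spins freely on its pin, so it can be gripped with a fixed wrist while it goes round.
- reader: White plate reader, fixed. Origin under its base; z up. Base 170 mm (x) by 380 mm (y from -180 to 200 mm), top 55 mm high. Square shaft end at y = -110 mm; plate carriage on rails in the middle, its plate's top 81 mm high; reading head 170 mm high from y = 90 to 200 mm.
- shaft_seat (a point): Centre of the shoulder on which the fitted crank's hub rests: round steel boss 38 mm across, top 61 mm above the bench, on the shaft's vertical axis; axes as the reader's. Fixed.
- shaft_tip (a point): Centre of the top of the square steel shaft end, on the same axis, 21 mm above the shoulder (82 mm above the bench): it turns with the shaft. The square is 12 x 12 mm with sides along this point's x and y, stepped to 10 and then 8 mm over the uppermost 5 mm; it fits the crank's socket in four ways.
- coupling (a joint): Wind-up of the spring between the square shaft end and the drive, rad, positive clockwise from above: 0.8 N m per rad, i.e. 13.3 N tangential on the handle per rad. 0.1 to 0.25 while the drive runs freely; rises at this stiffness once the carriage is at its stop. Snug: above 0.5 (6.7 N); overloaded: above 1.35 (18 N). Springs back to 0 when let go.
- carriage_mark (a point): Foot of the black pointer on the carriage's front edge; axes as the reader's. The carriage travels along the reader's +y, 8 mm per turn, and starts 20 to 28 mm (2.5 to 3.5 turns) short of home.
- home_mark (a point): The black line on the reader base where the pointer stands, to about 1 mm, when the carriage is home; axes as the reader's. Fixed.
- bottle: Bystander: white bottle, 60 mm across, 130 mm high; origin under its centre.
- jar: Bystander: amber jar, 64 mm across, 90 mm high; origin under its centre.
- beaker: Bystander: open beaker, 70 mm across, 90 mm high; origin under its centre.
- tipbox: Bystander: blue box of pipette tips, 90 x 120 x 55 mm; origin under its centre.
- marker: Bystander: black pen, 14 mm thick, 120 mm long; origin under its centre.
There are look-alikes about, which are no part of the job. Several things look just like the crank: the one meant starts nearest to the robot's base.

How it is judged (in metres and radians):
On the way, in this order (a step that is already met when the one before it is completed fails the run):
1. the crank is fully down on the square shaft end (z of crank_socket in the frame of shaft_seat below 0.003 m and horizontal distance between crank_socket and shaft_seat below 0.004 m), for 0.2 s.
2. the carriage is home (within 1.5 mm) and snugged: coupling above 0.5 rad, crank still seated (y of carriage_mark in the frame of home_mark above -0.0015 m and value of joint coupling above 0.5 rad and z of crank_socket in the frame of shaft_seat below 0.008 m), for 0.2 s.
At the end, for the whole second after the job is handed in: The carriage stands home, its pointer within 1.5 mm of the home line; the crank is still on the shaft end, its hub within 4 mm of the shoulder and of the shaft's axis, at rest, and the coupling has sprung back (below 0.3 rad) (y of carriage_mark in the frame of home_mark above -0.0015 m and z of crank_socket in the frame of shaft_seat below 0.004 m and horizontal distance between crank_socket and shaft_seat below 0.004 m and angular speed of crank below 0.2 rad/s and value of joint coupling below 0.3 rad); the robot touches nothing.
It fails at once if the drive is overloaded: coupling wound beyond 1.35 rad (18 N on the handle) (value of joint coupling above 1.35 rad).
It fails at once if the crank slips off: its hub more than 10 mm above the shoulder after the carriage has moved 3 mm (distance of carriage_mark from where it was at the start of the episode above 0.003 m and z of crank_socket in the frame of shaft_seat above 0.01 m).
It fails at once if the fingers press on the reader itself with more than 12 N (contact force between the fingers and reader above 12 N).
It fails at once if a bystander is moved by more than 25 mm (distance of any of bottle, jar, beaker, tipbox, marker from where it was at the start of the episode above 0.025 m).
It also fails if it takes over 72 s, if anything falls off the work surface, if the arm or the gripper's body presses on something with over 40 N, if the wrist force passes 120 N, or if a joint passes its speed limit or range.

## Working session

There is one attempt and no reset: what is moved stays moved. The work goes in short steps, Python scripts to look and compute and a tool call to move; the robot and the scene stay as the last step left them, time stands still between calls to the robot, and variables do not carry over. Pictures are saved under pics/ and viewed, about 8 in all and at most 12, crops included, and the job is handed in when it is done.

Besides the shell and the picture viewer there is one more tool, called after "Call:" as name(argument=value, ...) on one line, values as JSON. arm_command: Moves the arm, as the interface text tells. Its arguments: {"type":"object","properties":{"targets":{"type":"array","items":{"type":"array","items":{"type":"number"}}},"gripper":{"type":"number"}},"required":["targets"]}

```bash
mkdir -p pics; cat > h.py <<'E'
import numpy as np, cv2
from scipy.spatial.transform import Rotation as R
from workcell import *
def rot(o):
    o=np.array(o,float)
    return R.from_rotvec(o).as_matrix() if o.shape==(3,) else o
def ray(cm,px):
    K=np.array(cm["mtx"]);u=(px[0]-K[0,2])/K[0,0];v=(px[1]-K[1,2])/K[1,1]
    if cm.get("fish"):
        r=np.hypot(u,v);s=np.sin(r)/r if r>1e-9 else 1;d=np.array([u*s,-v*s,-np.cos(r)])
    else: d=np.array([u,-v,-1.])
    return np.array(cm["position"],float),rot(cm["orientation"])@d
def atz(cm,px,z):
    p,d=ray(cm,px);return p+d*(z-p[2])/d[2]
def model(n):
    c=dict(camera_model(n));c["fish"]=(n=="wrist");return c
def proj(cm,P):
    q=rot(cm["orientation"]).T@(np.array(P,float)-cm["position"]);x,y,z=q[0],-q[1],-q[2]
    if cm.get("fish"):
        s=np.hypot(x,y);th=np.arctan2(s,z);f=th/s if s>1e-9 else 1/z
        x,y=x*f,y*f
    else:x,y=x/z,y/z
    K=cm["mtx"];return np.array([K[0][0]*x+K[0][2],K[1][1]*y+K[1][2]])
def tri(rs):
    A=np.zeros((3,3));b=np.zeros(3)
    for p,d in rs:
        d=d/np.linalg.norm(d);M=np.eye(3)-np.outer(d,d);A+=M;b+=M@p
    return np.linalg.solve(A,b)
E
python3 - <<'E'
from h import *
print(get_obs()); 
for n in("side","top","wrist"):
    print(n,camera_model(n)); cv2.imwrite(f"pics/{n}0.png",get_image(n))
for n in("side","top"):
    c=model(n)
    for t,z in(("crank_block",50),("crank_handle",59),("crank_socket",0),("shaft_tip",82),("shaft_seat",61),("carriage_mark",None),("home_mark",None),("reader",0),("bottle",0),("jar",0),("beaker",0),("tipbox",0),("marker",7)):
        for d in tip_of(n,t): print(n,t,round(d["conf"],2),np.round(d["at"],1),np.round(atz(c,d["at"],z if z is not None else 60),1))
a=cv2.imread("pics/side0.png");b=cv2.imread("pics/top0.png")
E
```

```text
{'t': 0.0, 'qpos': array([ 1.09899804e+00,  4.23858687e-01,  1.63064373e+00, -1.03635641e-05,
        1.08860717e+00, -1.89628650e-02]), 'qvel': array([ 0.00171658, -0.00183677,  0.00203068, -0.00011429,  0.00067165,
        0.00053816]), 'joint_torque': array([-2.30196616e-03, -5.44618142e+01, -2.73659652e+01,  6.42590644e-02,
        2.27889681e-02, -1.45073718e-04]), 'ee_pos': array([273.17477225, 561.57242507, 238.90871582]), 'orientation': array([-1.39084143, -0.868551  ,  0.87067672]), 'ft_force': array([-0.69167363,  0.36895498, -0.26902691]), 'moment': array([-0.01425006,  0.07230618,  0.00287813]), 'width': 87.74253357485152}
side {'mtx': array([[503.67603213,   0.        , 281.2982343 ],
       [  0.        , 503.67603213, 210.82302386],
       [  0.        ,   0.        ,   1.        ]]), 'position': array([-153.84762472, -914.85161783,  881.78310567]), 'orientation': array([ 0.83838615, -0.34219717, -0.69414692])}
top {'mtx': array([[463.07811181,   0.        , 282.64293464],
       [  0.        , 463.07811181, 211.59294929],
       [  0.        ,   0.        ,   1.      
[... 2179 characters left out ...]
.3    0. ]
top crank_socket 0.48 [126.3 228.1] [527.6 180.1   0. ]
top shaft_tip 0.46 [183.  203.9] [581.3  23.4  82. ]
top shaft_seat 0.82 [188.6 205. ] [581.   14.8  61. ]
top carriage_mark 0.67 [129.5 225.5] [531.  152.3  60. ]
top home_mark 0.68 [116.6 226.1] [529.2 182.6  60. ]
top home_mark 0.27 [267.2 141.9] [ 734.7 -167.9   60. ]
top reader 0.93 [149.5 200.8] [596.4 125.2   0. ]
top reader 0.24 [118.1 223.7] [538.3 200.9   0. ]
top bottle 0.86 [322.2 145. ] [ 742.9 -303.9    0. ]
top jar 0.72 [281.3 302.1] [ 351.8 -206.2    0. ]
top beaker 0.9 [265.3 141.2] [ 750.9 -160.7    0. ]
top tipbox 0.63 [397.  191.8] [ 626.7 -490.7    0. ]
top marker 0.55 [303.8 193.2] [ 619.4 -258.4    7. ]
```

View pics/top0.png

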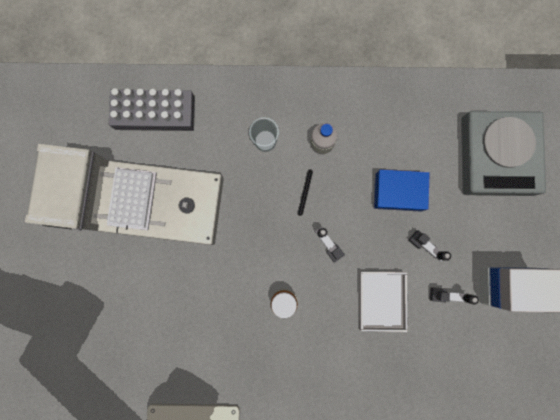

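View pics/side0.png

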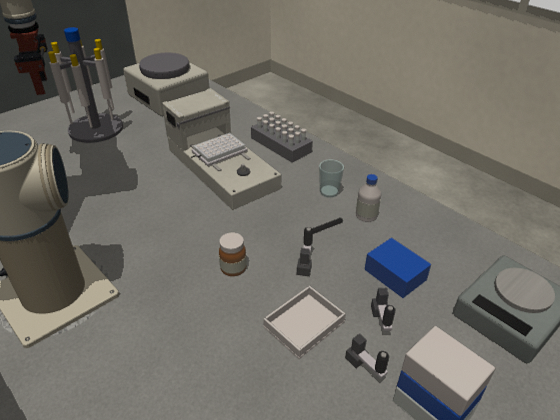

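```bash
python3 - <<'E'
from h import *
o=get_obs();M=rot(o["orientation"]);print(M.round(3))
s=cv2.imread("pics/side0.png");t=cv2.imread("pics/top0.png")
f=lambda im,x,y,w:cv2.resize(im[y:y+w,x:x+w],(400,400),interpolation=cv2.INTER_CUBIC)
cv2.imwrite("pics/crop.png",np.hstack([f(s,260,200,100),f(t,290,200,100)]))
cs,ct=model("side"),model("top")
for nm,a,b in(("block",(303.9,259.4),(337.6,255.1)),("seat",(243.7,171.7),(188.6,205)),("shafttip",(243.1,165.2),(183,203.9)),("cm",(199.4,156.4),(129.5,225.5)),("hm",(196.1,156.3),(116.6,226.1))):
    print(nm,tri([ray(cs,a),ray(ct,b)]).round(1))
for P in((519,-302,59),): print(proj(ct,P))
cm=camera_model("wrist");print("cam in tool",(M.T@(cm["position"]-o["ee_pos"])).round(1), (M.T@rot(cm["orientation"])).round(3))
E
```

```text
[[ 0.437 -0.    -0.899]
 [ 0.899 -0.     0.437]
 [-0.    -1.     0.   ]]
block [ 468.5 -338.6   43.8]
seat [580.7  15.5  59.3]
shafttip [583.1  23.5  76.6]
cm [528.4 151.8  67.4]
hm [531.4 184.   51.5]
[322.94690141 233.11575671]
cam in tool [-1.000e-01 -1.451e+02  8.420e+01] [[ 1.     0.     0.001]
 [ 0.     0.305 -0.952]
 [-0.001  0.952  0.305]]
```

View pics/crop.png

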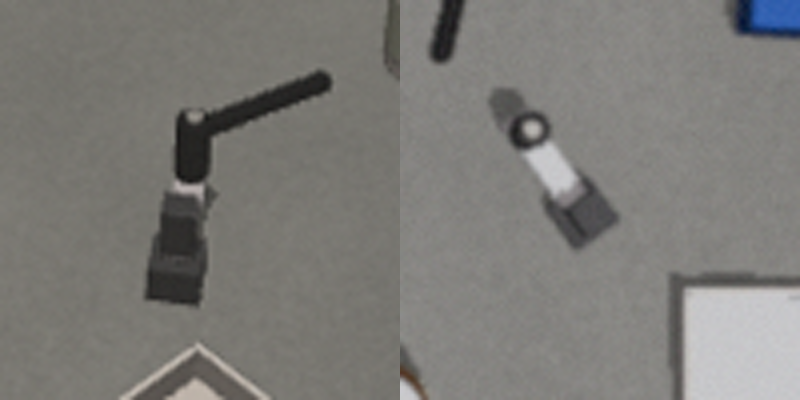

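Look-alikes (top view): A at (337,255), B at (443,297), C at (421,238). Their distances from the base are about 580, 692 and 740 mm, so A is the one meant. The crop shows hub, block, arm and handle, and its handle points to the upper left in the top view (yaw about 36°).

```bash
cat >> h.py <<'E'
def yaw():
    M=rot(get_obs()["orientation"]);return np.arctan2(M[1,0],M[0,0])
def rows(pts,y0,y1s,ns):
    """pts: list world waypoints starting w/ current; yaw targets; row counts -> tool-frame rows"""
    out=[];p=np.array(pts[0],float);y=y0
    for q,yt,n in zip(pts[1:],y1s,ns):
        dp=(np.array(q,float)-p)/n;dy=(yt-y)/n
        for i in range(n):
            x=np.array([np.cos(y),np.sin(y)]);z=np.array([-np.sin(y),np.cos(y)])
            out.append([round(float(dp[:2]@x),1),round(float(-dp[2]),1),round(float(dp[:2]@z),1),round(float(-dy),3)]);y+=dy
        p=np.array(q,float)
    for i in range(0,len(out),20): print(str(out[i:i+20]).replace(" ",""))
E
python3 - <<'E'
from h import *
o=get_obs();d=np.deg2rad
rows([o["ee_pos"],(400,70,220),(466,-339,180)],yaw(),[d(5),d(-54)],[14,12])
E
```

```text
[[-27.6,1.4,-23.5,0.074],[-25.8,1.4,-25.5,0.074],[-23.9,1.4,-27.3,0.074],[-21.8,1.4,-29.0,0.074],[-19.6,1.4,-30.5,0.074],[-17.3,1.4,-31.9,0.074],[-14.9,1.4,-33.1,0.074],[-12.5,1.4,-34.1,0.074],[-9.9,1.4,-34.9,0.074],[-7.3,1.4,-35.5,0.074],[-4.7,1.4,-36.0,0.074],[-2.0,1.4,-36.2,0.074],[0.6,1.4,-36.3,0.074],[3.3,1.4,-36.1,0.074],[2.5,3.3,-34.4,0.086],[5.5,3.3,-34.1,0.086],[8.4,3.3,-33.5,0.086],[11.2,3.3,-32.7,0.086],[14.0,3.3,-31.6,0.086],[16.6,3.3,-30.3,0.086]]
[[19.1,3.3,-28.7,0.086],[21.5,3.3,-27.0,0.086],[23.8,3.3,-25.0,0.086],[25.8,3.3,-22.9,0.086],[27.7,3.3,-20.6,0.086],[29.4,3.3,-18.2,0.086]]
```

Call:
arm_command(targets=[[-27.6, 1.4, -23.5, 0.074], [-25.8, 1.4, -25.5, 0.074], [-23.9, 1.4, -27.3, 0.074], [-21.8, 1.4, -29.0, 0.074], [-19.6, 1.4, -30.5, 0.074], [-17.3, 1.4, -31.9, 0.074], [-14.9, 1.4, -33.1, 0.074], [-12.5, 1.4, -34.1, 0.074], [-9.9, 1.4, -34.9, 0.074], [-7.3, 1.4, -35.5, 0.074], [-4.7, 1.4, -36.0, 0.074], [-2.0, 1.4, -36.2, 0.074], [0.6, 1.4, -36.3, 0.074], [3.3, 1.4, -36.1, 0.074], [2.5, 3.3, -34.4, 0.086], [5.5, 3.3, -34.1, 0.086], [8.4, 3.3, -33.5, 0.086], [11.2, 3.3, -32.7, 0.086], [14.0, 3.3, -31.6, 0.086], [16.6, 3.3, -30.3, 0.086]], gripper=60)

```text
t: 3.12
ee_pos: [431.0, -136.7, 200.4]
orientation: [-1.543, 0.343, -0.344]
ft_force: [1.1, 0.3, 0.2]
width: 52.9
```

Call:
arm_command(targets=[[19.1, 3.3, -28.7, 0.086], [21.5, 3.3, -27.0, 0.086], [23.8, 3.3, -25.0, 0.086], [25.8, 3.3, -22.9, 0.086], [27.7, 3.3, -20.6, 0.086], [29.4, 3.3, -18.2, 0.086], [0, 0, 0, 0], [0, 0, 0, 0], [0, 0, 0, 0]])

```text
t: 3.87
ee_pos: [462.0, -339.0, 180.2]
orientation: [-1.44, 0.741, -0.74]
ft_force: [-0.4, 0.1, 0.8]
width: 53.0
```

```bash
cat > lookc.py <<'E'
from h import *
import sys
o=get_obs();c=model("wrist");cv2.imwrite(f"pics/{sys.argv[1]}.png",get_image("wrist"))
print(o["ee_pos"].round(1),np.rad2deg(yaw()).round(1),o["ft_force"].round(1))
for t,z in(("crank_block",50),("crank_handle",59),("crank_socket",0)):
    for d in tip_of("wrist",t): print(t,round(d["conf"],2),np.round(d["at"],1),np.round(atz(c,d["at"],z),1))
E
python3 lookc.py w1
```

```text
[ 462.  -339.   180.2] -54.4 [-0.4  0.1  0.8]
crank_block 0.91 [460.6 267.1] [ 511.3 -537.5   50. ]
crank_block 0.59 [291. 189.] [ 473.5 -338.2   50. ]
crank_handle 0.57 [288.7 120.8] [ 520.9 -301.4   59. ]
crank_socket 0.73 [288.7 174.4] [ 474.3 -335.9    0. ]
crank_socket 0.63 [442.2 246.2] [ 513.  -536.4    0. ]
crank_socket 0.47 [288.  120.5] [ 518.6 -303.2    0. ]
```

View pics/w1.png

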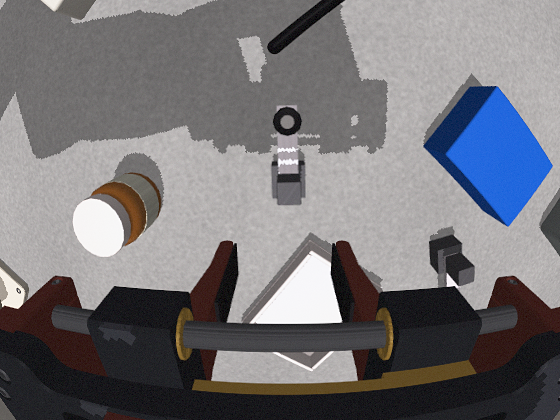

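```bash
python3 - <<'E'
from h import *
c=model("wrist");im=cv2.imread("pics/w1.png")
h=atz(c,(287.5,121),81);print("handle top",h.round(1))
big=cv2.resize(im[90:230,220:360],(560,560),interpolation=cv2.INTER_CUBIC);raw=big.copy()
yw=np.deg2rad(36.);x=np.array([np.cos(yw),np.sin(yw)]);y=np.array([-x[1],x[0]])
for O,col in(((471,-338),(0,255,0)),):
  for a,zs in((10,(34,67)),(16,(0,26))):
    for z in zs:
      P=[proj(c,np.r_[np.array(O)+a*sx*x+a*sy*y,z]) for sx,sy in((1,1),(1,-1),(-1,-1),(-1,1))]
      cv2.polylines(big,[((np.array(P)-[220,90]+.5)*4).astype(np.int32)],True,col if z else (0,0,255),1)
cv2.imwrite("pics/ov.png",cv2.resize(np.hstack([big[200:520,120:440],raw[200:520,120:440]]),(800,400)))
E
```

```text
handle top [ 521.6 -299.3   81. ]
```

View pics/ov.png

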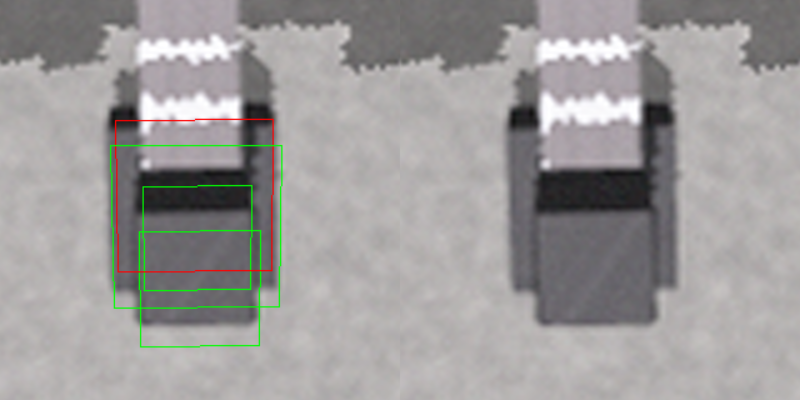

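Call:
arm_command(targets=[[1.9, 20, 5.7, -0.012], [1.9, 20, 5.7, -0.012], [0, 20, 0, 0], [0, 20, 0, 0], [0, 0, 0, 0], [0, 0, 0, 0], [0, 0, 0, 0]])

```text
t: 4.65
ee_pos: [474.5, -335.9, 101.5]
orientation: [-1.448, 0.721, -0.723]
ft_force: [-0.1, 0.1, 0.4]
width: 52.8
```

```bash
python3 lookc.py w2; python3 - <<'E'
from h import *
c=model("wrist");im=cv2.imread("pics/w2.png")
e=get_obs()["ee_pos"];print(proj(c,e))
h=proj(c,(521.6,-299.3,81));b=proj(c,(473.5,-335.5,67));print(h,b)
yw=np.deg2rad(37.);x=np.array([np.cos(yw),np.sin(yw)]);y=np.array([-x[1],x[0]])
P=[proj(c,np.r_[np.array((473.5,-335.5))+10*sx*x+10*sy*y,67]) for sx,sy in((1,1),(1,-1),(-1,-1),(-1,1))]
cv2.polylines(im,[np.int32(P)],True,(0,255,0),1);cv2.circle(im,tuple(np.int32(h)),2,(0,0,255),-1)
cv2.imwrite("pics/w2o.png",cv2.resize(im[60:340,140:440],(750,560)).clip(0,255))
E
```

```text
[ 474.5 -335.9  101.5] -53.0 [-0.1  0.1  0.4]
crank_block 0.81 [282.8 237.9] [ 472.3 -336.7   50. ]
crank_handle 0.8 [281.6 144.7] [ 521.8 -298.7   59. ]
crank_handle 0.71 [ 98.5 233.1] [ 398.  -229.8   59. ]
crank_socket 0.78 [462.3 292. ] [ 512.6 -533.9    0. ]
[283.91905144 274.10973874]
[281.08500568 150.6237566 ] [281.58487865 246.10967341]
```

View pics/w2o.png

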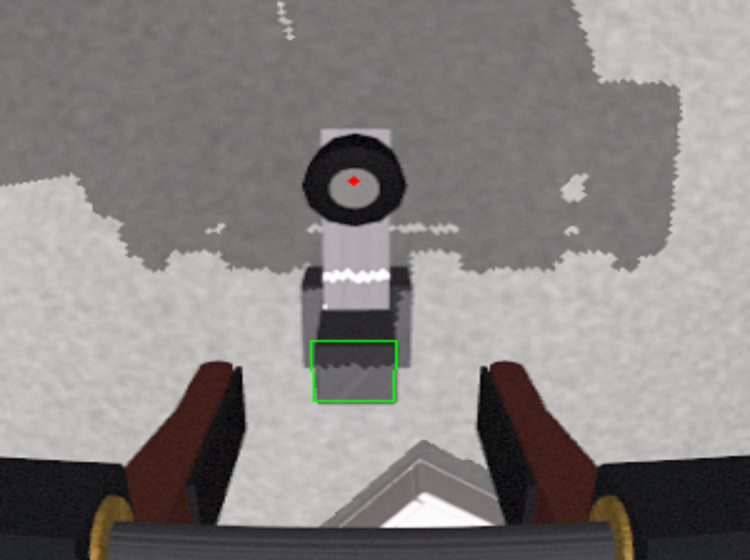

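The overlay agrees with the block, which lies between the fingers. I'll go down and grip.

Call:
arm_command(targets=[[0, 17, 0, 0], [0, 17, 0, 0], [0, 15.5, 0, 0], [0, 0, 0, 0], [0, 0, 0, 0]])

```text
t: 5.27
ee_pos: [473.8, -335.8, 51.0]
orientation: [-1.447, 0.723, -0.722]
ft_force: [0.0, 0.4, 0.2]
width: 52.7
```

Call:
arm_command(targets=[[0, 0, 0, 0], [0, 0, 0, 0], [0, 0, 0, 0], [0, 0, 0, 0], [0, 0, 0, 0], [0, 0, 0, 0], [0, 0, 0, 0], [0, 0, 0, 0]], gripper=0)

```text
t: 5.93
ee_pos: [474.0, -335.9, 51.4]
orientation: [-1.447, 0.722, -0.722]
ft_force: [-1.7, 0.6, 6.2]
width: 20.1
```

Call:
arm_command(targets=[[0, -10, 0, 0], [0, -30, 0, 0], [0, -35, 0, 0], [0, -35, 0, 0], [0, -20, 0, 0], [0, 0, 0, 0], [0, 0, 0, 0]])

```text
t: 6.52
ee_pos: [474.1, -336.0, 181.5]
orientation: [-1.448, 0.721, -0.724]
ft_force: [0.1, -0.2, -4.9]
width: 20.1
```

```bash
python3 lookc.py w3; python3 - <<'E'
from h import *
o=get_obs();d=np.deg2rad
rows([o["ee_pos"],(500,-160,190),(560,-35,190)],yaw(),[d(-28),d(-8)],[8,5])
E
```

```text
[ 474.1 -336.   181.5] -53.1 [ 0.1 -0.2 -4.9]
crank_block 0.72 [453.8 280.7] [ 512.1 -541.7   50. ]
crank_block 0.66 [283.9 272.5] [ 414.8 -380.9   50. ]
crank_handle 0.94 [285.8 163.9] [ 502.1 -317.3   59. ]
crank_handle 0.82 [449.6 329.1] [ 466.4 -585.3   59. ]
crank_socket 0.59 [431.6 257.7] [ 511.  -533.5    0. ]
[[-15.4,-1.4,15.9,-0.055],[-14.6,-1.4,16.7,-0.055],[-13.6,-1.4,17.5,-0.055],[-12.6,-1.4,18.2,-0.055],[-11.6,-1.4,18.8,-0.055],[-10.6,-1.4,19.4,-0.055],[-9.5,-1.4,20.0,-0.055],[-8.4,-1.4,20.5,-0.055],[-1.1,-0.0,27.7,-0.07],[0.8,-0.0,27.7,-0.07],[2.7,-0.0,27.6,-0.07],[4.6,-0.0,27.3,-0.07],[6.5,-0.0,26.9,-0.07]]
```

Call:
arm_command(targets=[[-15.4, -1.4, 15.9, -0.055], [-14.6, -1.4, 16.7, -0.055], [-13.6, -1.4, 17.5, -0.055], [-12.6, -1.4, 18.2, -0.055], [-11.6, -1.4, 18.8, -0.055], [-10.6, -1.4, 19.4, -0.055], [-9.5, -1.4, 20.0, -0.055], [-8.4, -1.4, 20.5, -0.055], [-1, 0, 18, -0.07], [0.8, 0, 18, -0.07], [2.7, 0, 18, -0.07], [4.6, 0, 18, -0.07], [6, 0, 10, -0.07], [0, 0, 0, 0], [0, 0, 0, 0], [0, 0, 0, 0]])

```text
t: 8.05
ee_pos: [541.6, -87.9, 191.1]
orientation: [-1.568, 0.11, -0.106]
ft_force: [-0.8, 0.4, -4.3]
width: 19.6
```

```bash
cat > looks.py <<'E'
from h import *
import sys
o=get_obs();c=model("wrist");cv2.imwrite(f"pics/{sys.argv[1]}.png",get_image("wrist"))
print(o["ee_pos"].round(1),np.rad2deg(yaw()).round(1),o["ft_force"].round(1))
for t,z in(("shaft_tip",82),("shaft_seat",61),("carriage_mark",60),("home_mark",55),("crank_handle",o["ee_pos"][2]+8),("reader",0)):
    for d in tip_of("wrist",t): print(t,round(d["conf"],2),np.round(d["at"],1),np.round(atz(c,d["at"],z),1))
E
python3 looks.py w4; python3 - <<'E'
from h import *
im=cv2.imread("pics/w4.png");p=proj(model("wrist"),(581,15,82));print(p)
x,y=np.int32(p).clip([60,60],[500,360]);cv2.imwrite("pics/w4o.png",np.hstack([cv2.resize(im,(400,300)),cv2.resize(im[y-60:y+60,x-60:x+60],(300,300),interpolation=cv2.INTER_CUBIC)]))
E
```

```text
[541.6 -87.9 191.1] -7.9 [-0.8  0.4 -4.3]
shaft_tip 0.62 [315.1  68.1] [580.3  19.7  82. ]
shaft_seat 0.69 [311.7  67. ] [579.8  22.9  61. ]
crank_handle 0.94 [281.5 163.4] [548.6 -29.9 199.1]
[315.37272189  73.89086757]
```

View pics/w4o.png

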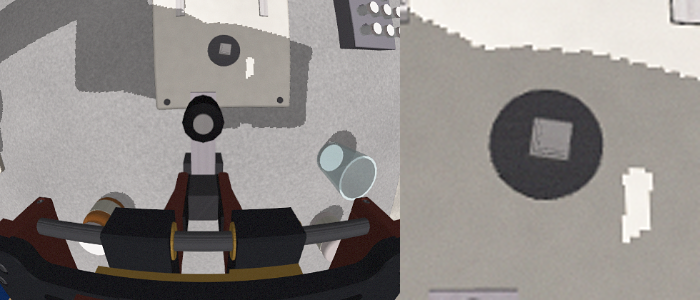

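```bash
python3 - <<'E'
from h import *
c=model("wrist");im=cv2.imread("pics/w4.png");g=cv2.cvtColor(im,cv2.COLOR_BGR2GRAY).astype(float)
x0,y0=287,40;s=g[y0:y0+58,x0:x0+58];S=8
b=cv2.resize(s,None,fx=S,fy=S,interpolation=cv2.INTER_CUBIC)
print(np.percentile(s,[5,25,50,75,95]).round())
print(g[68,290:345].round().astype(int)); print(g[44:100,315].round().astype(int))
def w(p,z): return atz(c,(p[0]/S+x0-.5+.5/S,p[1]/S+y0-.5+.5/S),z)
dark=(b<80).astype(np.uint8)
n,L,st,ce=cv2.connectedComponentsWithStats(dark);i=1+np.argmax(st[1:,4])
ct,h=cv2.findContours((L==i).astype(np.uint8),cv2.RETR_CCOMP,cv2.CHAIN_APPROX_NONE)
for k,q in enumerate(ct):
    if len(q)<60: continue
    if h[0][k][3]<0:
        P=np.array([w(p,61) for p in q[:,0]]);e=cv2.fitEllipse(P[:,:2].astype(np.float32));print("boss",e)
    else:
        P=np.array([w(p,82) for p in q[:,0]]);r=cv2.minAreaRect(P[:,:2].astype(np.float32));print("sq@82",r)
        r=cv2.minAreaRect(np.array([w(p,77) for p in q[:,0]])[:,:2].astype(np.float32));print("sq@77",r)
E
```

```text
[ 57.  61. 150. 156. 160.]
[141  72  58  60  58  61  56  59  61  55  58  56  58  63  61  65  63  86
 150 121 144 143 141 141 141 140 143 143 141 143 145 146 146  76  59  62
  64  57  61  62  63  57  63  63  63  56 141 159 153 151 152 154 155 160
 155]
[152 153 156 154 145  56  61  62  61  63  58  63  60  61  61  57  68 128
 148 145 143 143 142 145 140 141 142 146 128 143 102 143  83  63  60  62
  60  55  63  57  55  59  63  63  59  60  56  55  66 159 159 157 156 161
 158 158]
boss ((581.7640380859375, 19.975366592407227), (37.19369888305664, 37.7566032409668), 129.90341186523438)
sq@82 ((581.2720336914062, 19.579172134399414), (12.979000091552734, 12.921981811523438), 75.88642883300781)
sq@77 ((581.8092041015625, 20.055492401123047), (13.233146667480469, 13.174997329711914), 75.88716125488281)
```

```bash
python3 - <<'E'
from h import *
c=model("wrist");im=cv2.imread("pics/w4.png");g=cv2.cvtColor(im,cv2.COLOR_BGR2GRAY)
s=cv2.resize(g[140:215,245:325],None,fx=6,fy=6,interpolation=cv2.INTER_CUBIC)
cv2.imwrite("pics/x.png",s)
n,L,st,ce=cv2.connectedComponentsWithStats(((s>90)).astype(np.uint8))
o=get_obs();T=o["ee_pos"];M=rot(o["orientation"])
for i in range(1,n):
    if 150<st[i,4]<20000:
        p=(ce[i]+.5)/6-.5+[245,140];P=atz(c,p,T[2]+29.6);print(st[i],p.round(1),(M.T@(P-T)).round(1))
d=np.deg2rad
rows([T,(581.6,20,160)],yaw(),[d(-14.1)],[8])
E
```

```text
[[3.0,4.0,14.1,0.014],[2.8,4.0,14.1,0.014],[2.6,4.0,14.1,0.014],[2.4,4.0,14.2,0.014],[2.2,4.0,14.2,0.014],[2.0,4.0,14.2,0.014],[1.9,4.0,14.3,0.014],[1.7,4.0,14.3,0.014]]
```

Call:
arm_command(targets=[[3.0, 4.0, 14.1, 0.014], [2.8, 4.0, 14.1, 0.014], [2.6, 4.0, 14.1, 0.014], [2.4, 4.0, 14.2, 0.014], [2.2, 4.0, 14.2, 0.014], [2.0, 4.0, 14.2, 0.014], [1.9, 4.0, 14.3, 0.014], [1.7, 4.0, 14.3, 0.014], [0, 0, 0, 0], [0, 0, 0, 0], [0, 0, 0, 0]])

```text
t: 9.32
ee_pos: [581.5, 20.0, 160.2]
orientation: [-1.562, 0.195, -0.194]
ft_force: [-0.6, -0.5, -4.4]
width: 19.8
```

```bash
python3 looks.py w5; python3 - <<'E'
from h import *
c=model("wrist");im=cv2.imread("pics/w4.png");g=cv2.cvtColor(im,cv2.COLOR_BGR2GRAY)
print(g[173,255:320]);print(g[140:215,284])
side=get_image("side");top=get_image("top");cv2.imwrite("pics/s5.png",side);cv2.imwrite("pics/t5.png",top)
o=get_obs()["ee_pos"]
f=lambda im,x,y,w:cv2.resize(im[y:y+w,x:x+w],(400,400),interpolation=cv2.INTER_CUBIC)
a=proj(model("side"),(581.7,20,82)).astype(int);b=proj(model("top"),(581.7,20,82)).astype(int)
cv2.imwrite("pics/c5.png",np.hstack([f(side,a[0]-40,a[1]-60,100),f(cv2.imread("pics/w5.png"),200,120,200)]))
E
```

```text
[581.5  20.  160.2] -14.2 [-0.6 -0.5 -4.4]
carriage_mark 0.84 [171.1  66.4] [526.1 153.9  60. ]
home_mark 0.92 [167.8  35.6] [528.1 180.6  55. ]
crank_handle 0.9 [282.1 162.1] [595.2  77.4 168.2]
reader 0.81 [267.   75.5] [593.4 130.6   0. ]
[101  14  21  21  22  12  22  20  14  20  20  29  25  22  13  89 132 128
 126 132 127 134 132 133 135 128 133 126 129 129 127 132 129 130 129 129
 128 130 132 127 129 127 133  98  15  22  19  21  13  26  22  25  15  28
  21  18  20  13  77 107 109 112 111 113 109]
[ 13   7   6  20  33  28  29  31  22  30  31  20  32  23  32  30  26  24
  35  66 110 134 134 131 131 135 130 132 128 133 130 136 130 129 129 128
 130 131 134 128 128 127 129 129 126 128 133 114  58  12  15  21  14  22
  23  14  27  20  16  51 137 168 165 161 159 162 160 162 160 161 160 165
 155 161 162]
```

View pics/c5.png

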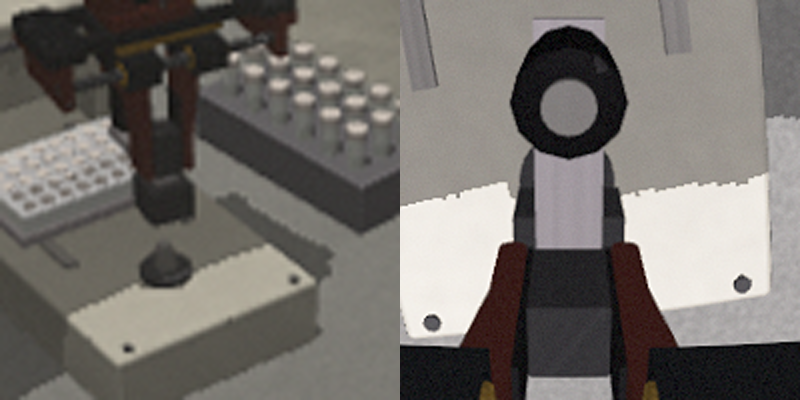

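```bash
python3 - <<'E'
from h import *
c=model("wrist");o=get_obs();T=o["ee_pos"];M=rot(o["orientation"])
P=atz(c,(284.4,173.5),T[2]+29.6);print("handle in tool",(M.T@(P-T)).round(1))
cs=model("side");g=cv2.cvtColor(cv2.imread("pics/s5.png"),cv2.COLOR_BGR2GRAY)
for P in((581.5,20,109),(581.7,20,61),(581.7,20,82)): print(proj(cs,P).round(1))
a=proj(cs,(581.7,20,82)).astype(int)-[40,60]; print(a, "hub crop x134-195,boss139-191 ->",a[0]+np.array([134,195,139,191])/4)
E
```

```text
handle in tool [  0.2 -29.6  58.7]
[242.5 156.3]
[243.2 170.4]
[242.9 164.3]
[202 104] hub crop x134-195,boss139-191 -> [235.5  250.75 236.75 249.75]
```

Call:
arm_command(targets=[[0, 8, 0.7, 0], [0, 8, 0, 0], [0, 6, 0, 0], [0, 3, 0, 0], [0, 2, 0, 0], [0, 2, 0, 0], [0, 0, 0, 0], [0, 0, 0, 0]])

```text
t: 10.43
ee_pos: [582.0, 21.1, 131.2]
orientation: [-1.562, 0.195, -0.195]
ft_force: [-0.2, -0.5, -4.7]
width: 19.7
```

Call:
arm_command(targets=[[0, 2, 0, 0], [0, 2, 0, 0], [0, 2, 0, 0], [0, 0, 0, 0], [0, 0, 0, 0]])

```text
t: 10.85
ee_pos: [581.7, 21.1, 125.0]
orientation: [-1.562, 0.195, -0.194]
ft_force: [-0.1, 0.3, -4.0]
width: 19.8
```

Call:
arm_command(targets=[[0, 3, 0, 0], [0, 3, 0, 0], [0, 3, 0, 0], [0, 2, 0, 0], [0, 0, 0, 0], [0, 0, 0, 0]])

```text
t: 11.35
ee_pos: [581.7, 21.1, 113.9]
orientation: [-1.562, 0.195, -0.194]
ft_force: [-1.2, 0.1, -3.4]
width: 20.2
```

Call:
arm_command(targets=[[0, 1, 0, 0], [0, 1, 0, 0], [0, 0, 0, 0], [0, 0, 0, 0]])

```text
t: 11.68
ee_pos: [581.7, 21.2, 112.4]
orientation: [-1.562, 0.195, -0.194]
ft_force: [-2.3, 0.5, -0.6]
width: 19.8
```

Call:
arm_command(targets=[[0, 0, 0, 0], [0, 0, 0, 0], [0, 0, 0, 0], [0, 0, 0, 0], [0, 0, 0, 0]], gripper=65)

```text
t: 12.1
ee_pos: [582.2, 21.1, 112.4]
orientation: [-1.562, 0.194, -0.195]
ft_force: [0.1, -0.9, 0.1]
width: 50.0
```

Call:
arm_command(targets=[[0, -20, 0, 0], [0, -35, 0, 0], [0, 0, 20, 0], [0, 0, 20, 0], [0, 0, 20, 0], [0, 0, 0, 0], [0, 0, 0, 0]])

```text
t: 12.68
ee_pos: [596.7, 79.9, 167.2]
orientation: [-1.562, 0.193, -0.194]
ft_force: [-0.2, -0.9, -0.3]
width: 57.2
```

```bash
cat > z.py <<'E'
from h import *
import sys
n=sys.argv[1];w=get_image("wrist");o=get_obs();c=model("wrist");s=get_image("side");t=get_image("top")
for k,i in(("w",w),("s",s),("t",t)):cv2.imwrite(f"pics/{k}{n}.png",i)
print(o["ee_pos"].round(1),np.rad2deg(yaw()).round(1))
M=rot(o["orientation"])
for d in tip_of("wrist","crank_handle"): P=atz(c,d["at"],120);print("handle",round(d["conf"],2),P.round(1),(M.T@(P-o["ee_pos"])).round(1))
for k in("wrist","top"):
  for m in("carriage_mark","home_mark"):
    for d in tip_of(k,m)[:1]: print(k,m,round(d["conf"],2),np.round(d["at"],1),atz(model(k),d["at"],57).round(1))
E
python3 z.py 6; python3 -c "
import cv2,numpy as np
f=lambda im,x,y,w:cv2.resize(im[y:y+w,x:x+w],(400,400),interpolation=cv2.INTER_CUBIC)
cv2.imwrite('pics/c6.png',np.hstack([f(cv2.imread('pics/s6.png'),202,104,100),f(cv2.imread('pics/w6.png'),120,0,320)]))"
```

```text
[596.4  79.2 167. ] -14.2
handle 0.72 [596.1  77.8 120. ] [ 0.1 47.  -1.5]
handle 0.56 [592.4  53.4 120. ] [  2.5  47.  -26. ]
wrist carriage_mark 0.62 [179.3 139.8] [528.  154.7  57. ]
wrist home_mark 0.97 [169.3 111.7] [526.6 179.4  57. ]
top carriage_mark 0.26 [186.5 206. ] [579.   20.5  57. ]
```

View pics/c6.png

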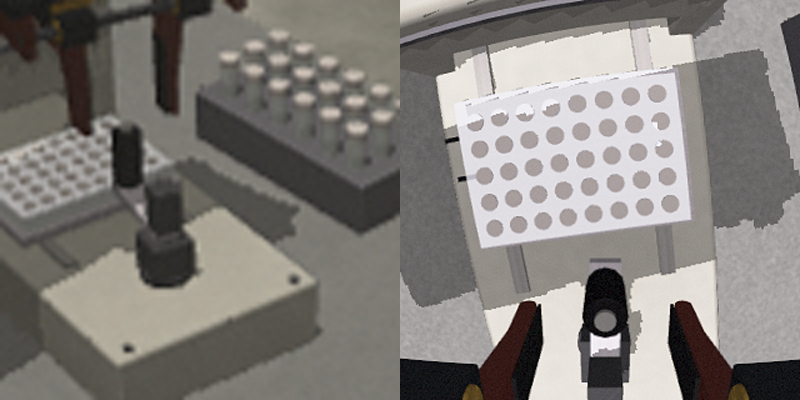

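Call:
arm_command(targets=[[0, 17, 0, 0], [0, 17, 0, 0], [0, 14.5, 0, 0], [0, 0, 0, 0], [0, 0, 0, 0]])

```text
t: 13.5
ee_pos: [596.1, 79.0, 118.1]
orientation: [-1.562, 0.196, -0.194]
ft_force: [-0.9, 0.1, 0.4]
width: 57.2
```

Call:
arm_command(targets=[[0, 0, 0, 0], [0, 0, 0, 0], [0, 0, 0, 0], [0, 0, 0, 0], [0, 0, 0, 0], [0, 0, 0, 0]], gripper=0)

```text
t: 14.0
ee_pos: [596.7, 79.4, 119.0]
orientation: [-1.562, 0.194, -0.195]
ft_force: [1.1, 0.4, 0.9]
width: 21.5
```

```bash
cat > wind.py <<'E'
from h import *
import sys
# circle rows: start angle(deg), sweep(deg, cw), rows, radius ; closed form deltas in fixed tool frame, rounded cumulatively
a0,sw,n=map(float,sys.argv[1:4]);n=int(n);y=np.deg2rad(float(sys.argv[4])) if len(sys.argv)>4 else yaw();C=60.
a=np.deg2rad(a0-sw*np.arange(n+1)/n);p=C*np.c_[np.cos(a),np.sin(a)]
q=np.round(np.c_[p@[np.cos(y),np.sin(y)],p@[-np.sin(y),np.cos(y)]],1);d=np.diff(q,axis=0)
print(str([[round(float(u),1),0,round(float(v),1),0] for u,v in d]).replace(" ",""))
o=get_obs();print(o["ee_pos"].round(1),o["ft_force"].round(1),np.rad2deg(yaw()))
E
python3 wind.py 75.8 60 10 -14.2; python3 wind.py 15.8 360 20 -14.2
```

```text
[[6.3,0,-0.3,0],[6.2,0,-1.0,0],[6.0,0,-1.6,0],[5.9,0,-2.3,0],[5.6,0,-2.8,0],[5.3,0,-3.5,0],[4.8,0,-3.9,0],[4.5,0,-4.5,0],[3.9,0,-4.8,0],[3.5,0,-5.3,0]]
[596.7  79.4 119. ] [1.1 0.4 0.9] -14.207927214957591
[[6.7,0,-17.5,0],[1.0,0,-18.8,0],[-4.9,0,-18.1,0],[-10.2,0,-15.7,0],[-14.6,0,-11.9,0],[-17.5,0,-6.7,0],[-18.8,0,-1.0,0],[-18.1,0,4.9,0],[-15.7,0,10.2,0],[-11.9,0,14.6,0],[-6.7,0,17.5,0],[-1.0,0,18.8,0],[4.9,0,18.1,0],[10.2,0,15.7,0],[14.6,0,11.9,0],[17.5,0,6.7,0],[18.8,0,1.0,0],[18.1,0,-4.9,0],[15.7,0,-10.2,0],[11.9,0,-14.6,0]]
[596.7  79.4 119. ] [1.1 0.4 0.9] -14.207927214957591
```

Call:
arm_command(targets=[[6.3, 0, -0.3, 0], [6.2, 0, -1.0, 0], [6.0, 0, -1.6, 0], [5.9, 0, -2.3, 0], [5.6, 0, -2.8, 0], [5.3, 0, -3.5, 0], [4.8, 0, -3.9, 0], [4.5, 0, -4.5, 0], [3.9, 0, -4.8, 0], [3.5, 0, -5.3, 0]])

```text
t: 14.83
ee_pos: [639.5, 37.0, 118.5]
orientation: [-1.562, 0.196, -0.194]
ft_force: [-5.4, 3.3, 4.1]
width: 21.6
```

Call:
arm_command(targets=[[6.7, 0, -17.5, 0], [1.0, 0, -18.8, 0], [-4.9, 0, -18.1, 0], [-10.2, 0, -15.7, 0], [-14.6, 0, -11.9, 0], [-17.5, 0, -6.7, 0], [-18.8, 0, -1.0, 0], [-18.1, 0, 4.9, 0], [-15.7, 0, 10.2, 0], [-11.9, 0, 14.6, 0], [-6.7, 0, 17.5, 0], [-1.0, 0, 18.8, 0], [4.9, 0, 18.1, 0], [10.2, 0, 15.7, 0], [14.6, 0, 11.9, 0], [17.5, 0, 6.7, 0], [18.8, 0, 1.0, 0], [18.1, 0, -4.9, 0], [15.7, 0, -10.2, 0], [11.9, 0, -14.6, 0]])

```text
t: 16.5
ee_pos: [639.9, 37.2, 118.3]
orientation: [-1.562, 0.196, -0.192]
ft_force: [-9.6, 1.9, 5.8]
width: 21.5
```

```bash
python3 z.py 7
```

```text
[640.5  34.1 118.3] -14.3
handle 0.77 [640.3  32.9 120. ] [ 0.1 -1.7 -1.2]
handle 0.24 [568.8 149.4 120. ] [-97.9  -1.6  94.1]
wrist carriage_mark 0.79 [86.5 97.3] [528. 165.  57.]
wrist home_mark 0.86 [84.4 78.6] [530.  178.9  57. ]
top home_mark 0.36 [174.8 178.7] [643.8  50.3  57. ]
```

Call:
arm_command(targets=[[6.2, 0, -17.4, 0], [1.0, 0, -18.8, 0], [-4.9, 0, -18.1, 0], [-10.2, 0, -15.7, 0], [-14.6, 0, -11.9, 0], [-17.5, 0, -6.7, 0], [-18.8, 0, -1.0, 0], [-18.1, 0, 4.9, 0], [-15.7, 0, 10.2, 0], [-11.9, 0, 14.6, 0], [-6.7, 0, 17.5, 0], [-1.0, 0, 18.8, 0], [4.9, 0, 18.1, 0], [10.2, 0, 15.7, 0], [14.6, 0, 11.9, 0], [17.5, 0, 6.7, 0], [18.8, 0, 1.0, 0], [18.1, 0, -4.9, 0], [15.7, 0, -10.2, 0], [11.9, 0, -14.6, 0], [0, 0, 0, 0]])

```text
invalid input at $.targets: expected 1 to 20 rows
```

```bash
python3 z.py 8;python3 wind.py 14.8 120 20 -14.2; python3 wind.py -105.2 40 10 -14.2; python3 wind.py -145.2 60 15 -14.2
```

```text
[639.5  37.  118.6] -14.2
handle 0.98 [639.2  36.2 120. ] [-0.1 -1.4 -0.8]
wrist carriage_mark 0.58 [88.4 99.9] [528.6 163.8  57. ]
wrist home_mark 0.71 [81.8 73. ] [528.5 184.9  57. ]
[[2.7,0,-5.7,0],[2.2,0,-5.9,0],[1.5,0,-6.1,0],[0.9,0,-6.2,0],[0.2,0,-6.2,0],[-0.4,0,-6.3,0],[-1.1,0,-6.2,0],[-1.8,0,-6.0,0],[-2.3,0,-5.9,0],[-3.0,0,-5.5,0],[-3.5,0,-5.2,0],[-4.0,0,-4.8,0],[-4.5,0,-4.4,0],[-5.0,0,-3.8,0],[-5.3,0,-3.4,0],[-5.7,0,-2.7,0],[-5.9,0,-2.2,0],[-6.1,0,-1.5,0],[-6.2,0,-0.9,0],[-6.2,0,-0.2,0]]
[639.4  37.5 118.6] [-4.7 -1.9  3.7] -14.197062095922872
[[-4.2,0,0.2,0],[-4.2,0,0.5,0],[-4.1,0,0.8,0],[-4.0,0,1.1,0],[-4.0,0,1.4,0],[-3.9,0,1.6,0],[-3.7,0,1.9,0],[-3.6,0,2.2,0],[-3.4,0,2.4,0],[-3.3,0,2.6,0]]
[639.4  37.5 118.6] [-4.7 -1.9  3.7] -14.197062095922872
[[-3.0,0,2.9,0],[-2.9,0,3.0,0],[-2.6,0,3.3,0],[-2.4,0,3.4,0],[-2.2,0,3.6,0],[-1.9,0,3.7,0],[-1.6,0,3.9,0],[-1.4,0,4.0,0],[-1.1,0,4.0,0],[-0.8,0,4.1,0],[-0.5,0,4.2,0],[-0.2,0,4.2,0],[0.1,0,4.1,0],[0.3,0,4.2,0],[0.7,0,4.1,0]]
[639.4  37.5 118.6] [-4.7 -1.9  3.7] -14.197062095922872
```

Call:
arm_command(targets=[[6.5, 0, -17.4, 0], [1.0, 0, -18.8, 0], [-4.9, 0, -18.1, 0], [-10.2, 0, -15.7, 0], [-14.6, 0, -11.9, 0], [-17.5, 0, -6.7, 0], [-18.8, 0, -1.0, 0], [-18.1, 0, 4.9, 0], [-15.7, 0, 10.2, 0], [-11.9, 0, 14.6, 0], [-6.7, 0, 17.5, 0], [-1.0, 0, 18.8, 0], [4.9, 0, 18.1, 0], [10.2, 0, 15.7, 0], [14.6, 0, 11.9, 0], [17.5, 0, 6.7, 0], [18.8, 0, 1.0, 0], [18.1, 0, -4.9, 0], [15.7, 0, -10.2, 0], [11.9, 0, -14.6, 0]])

```text
t: 18.97
ee_pos: [639.5, 38.2, 118.3]
orientation: [-1.562, 0.196, -0.192]
ft_force: [-10.2, 1.8, 4.7]
width: 21.8
```

Call:
arm_command(targets=[[0, 0, 0, 0], [0, 0, 0, 0]])

```text
t: 19.13
ee_pos: [639.6, 36.8, 118.5]
orientation: [-1.562, 0.196, -0.195]
ft_force: [-4.9, -0.1, 4.6]
width: 21.6
```

```bash
python3 z.py 8b; python3 -c "
import cv2,numpy as np
w=cv2.imread('pics/w8b.png');s=cv2.imread('pics/s8b.png')
f=lambda im,x,y,a,b:cv2.resize(im[y:y+b,x:x+a],(400,400),interpolation=cv2.INTER_CUBIC)
cv2.imwrite('pics/c8.png',np.hstack([f(w,50,50,80,80),f(s,160,110,120,120)]))"
```

```text
[639.5  37.1 118.5] -14.2
handle 0.67 [639.1  36.2 120. ] [-0.2 -1.5 -1. ]
wrist carriage_mark 0.66 [84.2 87.2] [527.6 174.4  57. ]
wrist home_mark 0.94 [83.6 77.3] [529.  181.5  57. ]
```

View pics/c8.png

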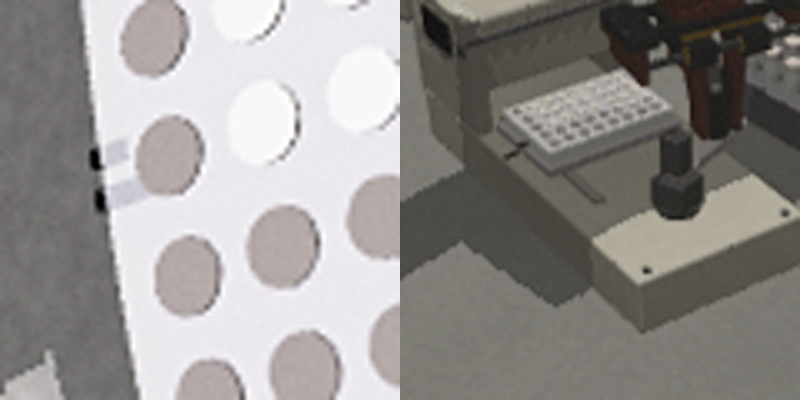

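```bash
python3 wind.py 15.5 240 20 -14.2; python3 wind.py 135.5 60 15 -14.2; python3 wind.py 75.5 40 10 -14.2;  python3 wind.py 35.5 40 10 -14.2; python3 - <<'E'
from h import *
c=model("wrist")
for z in(55,60):
    a,b=atz(c,(69,81.6),z),atz(c,(70,90),z);print(a.round(1),b.round(1),np.linalg.norm(a-b).round(1))
E
```

```text
[[5.1,0,-11.5,0],[2.5,0,-12.2,0],[-0.1,0,-12.6,0],[-2.6,0,-12.2,0],[-5.2,0,-11.5,0],[-7.4,0,-10.1,0],[-9.4,0,-8.3,0],[-10.9,0,-6.2,0],[-11.9,0,-3.9,0],[-12.5,0,-1.2,0],[-12.5,0,1.4,0],[-11.9,0,3.9,0],[-10.8,0,6.3,0],[-9.3,0,8.5,0],[-7.3,0,10.2,0],[-5.1,0,11.5,0],[-2.5,0,12.2,0],[0.1,0,12.6,0],[2.6,0,12.2,0],[5.2,0,11.5,0]]
[639.3  37.8 118.6] [-5.4 -0.3  3.2] -14.190662279080453
[[2.2,0,3.5,0],[2.5,0,3.4,0],[2.7,0,3.2,0],[2.9,0,3.0,0],[3.2,0,2.8,0],[3.3,0,2.5,0],[3.5,0,2.3,0],[3.6,0,2.1,0],[3.8,0,1.8,0],[3.9,0,1.6,0],[4.0,0,1.3,0],[4.0,0,1.0,0],[4.2,0,0.7,0],[4.1,0,0.4,0],[4.2,0,0.1,0]]
[639.3  37.8 118.6] [-5.4 -0.3  3.2] -14.190662279080453
[[4.2,0,-0.2,0],[4.2,0,-0.4,0],[4.1,0,-0.8,0],[4.0,0,-1.0,0],[4.0,0,-1.3,0],[3.9,0,-1.6,0],[3.7,0,-1.9,0],[3.7,0,-2.1,0],[3.4,0,-2.3,0],[3.3,0,-2.6,0]]
[639.3  37.8 118.6] [-5.4 -0.3  3.2] -14.190662279080453
[[3.1,0,-2.9,0],[2.9,0,-3.0,0],[2.7,0,-3.2,0],[2.4,0,-3.4,0],[2.2,0,-3.6,0],[2.0,0,-3.7,0],[1.6,0,-3.8,0],[1.5,0,-4.0,0],[1.1,0,-4.0,0],[0.8,0,-4.1,0]]
[639.3  37.8 118.6] [-5.4 -0.3  3.2] -14.190662279080453
[513.9 184.5  55. ] [513.  178.1  55. ] 6.5
[517.4 182.9  60. ] [516.5 176.7  60. ] 6.3
```

Call:
arm_command(targets=[[5.1, 0, -11.5, 0], [2.5, 0, -12.2, 0], [-0.1, 0, -12.6, 0], [-2.6, 0, -12.2, 0], [-5.2, 0, -11.5, 0], [-7.4, 0, -10.1, 0], [-9.4, 0, -8.3, 0], [-10.9, 0, -6.2, 0], [-11.9, 0, -3.9, 0], [-12.5, 0, -1.2, 0], [-12.5, 0, 1.4, 0], [-11.9, 0, 3.9, 0], [-10.8, 0, 6.3, 0], [-9.3, 0, 8.5, 0], [-7.3, 0, 10.2, 0], [-5.1, 0, 11.5, 0], [-2.5, 0, 12.2, 0], [0.1, 0, 12.6, 0], [2.6, 0, 12.2, 0], [5.2, 0, 11.5, 0]])

```text
t: 21.2
ee_pos: [538.9, 64.4, 118.9]
orientation: [-1.562, 0.194, -0.195]
ft_force: [-1.1, -2.8, 2.7]
width: 21.5
```

Call:
arm_command(targets=[[0, 0, 0, 0], [0, 0, 0, 0]])

```text
t: 21.37
ee_pos: [539.5, 64.6, 118.9]
orientation: [-1.561, 0.193, -0.195]
ft_force: [-4.8, 3.7, 7.1]
width: 21.2
```

Call:
arm_command(targets=[[2.2, 0, 3.5, 0], [2.5, 0, 3.4, 0], [2.7, 0, 3.2, 0], [2.9, 0, 3.0, 0], [3.2, 0, 2.8, 0], [0, 0, 0, 0]])

```text
t: 21.87
ee_pos: [556.7, 76.1, 118.9]
orientation: [-1.561, 0.194, -0.196]
ft_force: [-3.8, 3.8, 4.6]
width: 21.6
```

Call:
arm_command(targets=[[3.3, 0, 2.5, 0], [3.5, 0, 2.3, 0], [3.6, 0, 2.1, 0], [3.8, 0, 1.8, 0], [3.9, 0, 1.6, 0], [0, 0, 0, 0]])

```text
t: 22.37
ee_pos: [577.1, 81.3, 118.9]
orientation: [-1.562, 0.193, -0.196]
ft_force: [-1.1, 1.1, 3.4]
width: 21.6
```

Call:
arm_command(targets=[[4.0, 0, 1.3, 0], [4.0, 0, 1.0, 0], [4.2, 0, 0.7, 0], [4.1, 0, 0.4, 0], [4.2, 0, 0.1, 0], [0, 0, 0, 0]])

```text
t: 22.87
ee_pos: [597.6, 79.3, 118.7]
orientation: [-1.562, 0.194, -0.196]
ft_force: [-1.7, 1.9, 4.1]
width: 21.3
```

```bash
python3 z.py 9; python3 -c "
import cv2,numpy as np
w=cv2.imread('pics/w9.png')
cv2.imwrite('pics/c9.png',cv2.resize(w[60:180,120:240],(600,600),interpolation=cv2.INTER_CUBIC))"
```

```text
[597.4  79.4 118.7] -14.2
handle 0.44 [582.   28.5 120. ] [ -2.5  -1.3 -53.1]
wrist carriage_mark 0.58 [148.6 118.2] [528.7 177.2  57. ]
wrist home_mark 0.85 [147.5 111.3] [529.2 181.9  57. ]
```

View pics/c9.png

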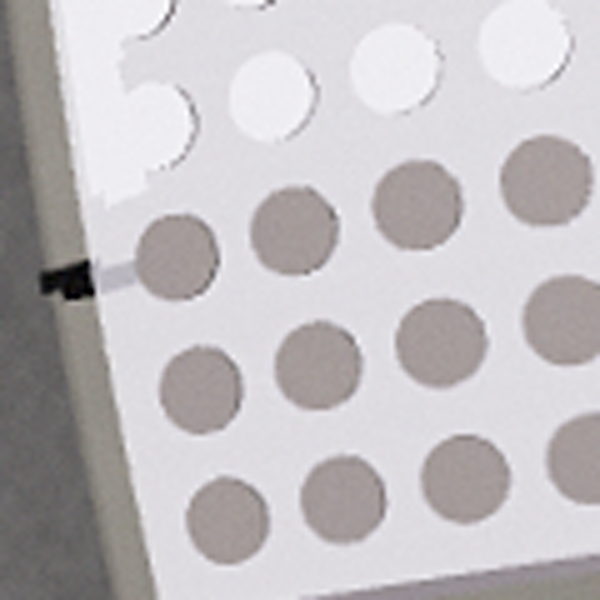

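Call:
arm_command(targets=[[4.2, 0, -0.2, 0], [4.2, 0, -0.4, 0], [4.1, 0, -0.8, 0], [4.0, 0, -1.0, 0], [4.0, 0, -1.3, 0], [0, 0, 0, 0], [0, 0, 0, 0]])

```text
t: 23.85
ee_pos: [615.5, 71.0, 118.6]
orientation: [-1.562, 0.195, -0.194]
ft_force: [-3.2, -0.0, 3.5]
width: 21.2
```

Call:
arm_command(targets=[[3.9, 0, -1.6, 0], [3.7, 0, -1.9, 0], [3.7, 0, -2.1, 0], [3.4, 0, -2.3, 0], [3.3, 0, -2.6, 0], [0, 0, 0, 0], [0, 0, 0, 0]])

```text
t: 24.43
ee_pos: [630.2, 56.5, 118.6]
orientation: [-1.562, 0.195, -0.194]
ft_force: [-2.8, -0.6, 4.4]
width: 21.3
```

Call:
arm_command(targets=[[3.1, 0, -2.9, 0], [2.9, 0, -3.0, 0], [2.7, 0, -3.2, 0], [2.4, 0, -3.4, 0], [2.2, 0, -3.6, 0], [0, 0, 0, 0], [0, 0, 0, 0]])

```text
t: 25.02
ee_pos: [639.4, 37.3, 118.6]
orientation: [-1.562, 0.195, -0.195]
ft_force: [-2.3, 0.1, 5.2]
width: 21.5
```

```bash
python3 wind.py 15.5 80 20 -14.2;python3 wind.py -64.5 60 15 -14.2; python3 z.py 10
```

```text
[[2.0,0,-3.7,0],[1.6,0,-3.8,0],[1.5,0,-4.0,0],[1.1,0,-4.0,0],[0.8,0,-4.1,0],[0.6,0,-4.1,0],[0.3,0,-4.2,0],[0.0,0,-4.2,0],[-0.4,0,-4.2,0],[-0.6,0,-4.1,0],[-0.9,0,-4.1,0],[-1.1,0,-4.0,0],[-1.5,0,-4.0,0],[-1.7,0,-3.8,0],[-2.0,0,-3.7,0],[-2.2,0,-3.5,0],[-2.5,0,-3.4,0],[-2.7,0,-3.2,0],[-2.9,0,-3.0,0],[-3.2,0,-2.8,0]]
[639.4  37.3 118.6] [-2.3  0.1  5.2] -14.222249623717333
[[-3.3,0,-2.5,0],[-3.5,0,-2.3,0],[-3.6,0,-2.1,0],[-3.8,0,-1.8,0],[-3.9,0,-1.6,0],[-4.0,0,-1.3,0],[-4.0,0,-1.0,0],[-4.2,0,-0.7,0],[-4.1,0,-0.4,0],[-4.2,0,-0.1,0],[-4.2,0,0.2,0],[-4.2,0,0.4,0],[-4.1,0,0.8,0],[-4.0,0,1.0,0],[-4.0,0,1.3,0]]
[639.4  37.3 118.6] [-2.3  0.1  5.2] -14.222249623717333
[639.3  37.4 118.6] -14.2
handle 0.68 [638.9  36.7 120. ] [-0.2 -1.4 -0.8]
wrist carriage_mark 0.73 [83.6 77.4] [529.1 181.2  57. ]
wrist home_mark 0.74 [84.4 79.4] [529.4 179.5  57. ]
top carriage_mark 0.33 [284.8 301.6] [ 359.1 -214.6   57. ]
```

Call:
arm_command(targets=[[2.0, 0, -3.7, 0], [1.6, 0, -3.8, 0], [1.5, 0, -4.0, 0], [1.1, 0, -4.0, 0], [0.8, 0, -4.1, 0], [0, 0, 0, 0], [0, 0, 0, 0]])

```text
t: 26.0
ee_pos: [641.4, 16.7, 118.6]
orientation: [-1.562, 0.195, -0.195]
ft_force: [-3.8, 2.4, 3.8]
width: 21.4
```

Call:
arm_command(targets=[[0.6, 0, -4.1, 0], [0.3, 0, -4.2, 0], [0, 0, -4.2, 0], [-0.4, 0, -4.2, 0], [-0.6, 0, -4.1, 0], [0, 0, 0, 0], [0, 0, 0, 0]])

```text
t: 26.58
ee_pos: [636.4, -3.1, 118.6]
orientation: [-1.562, 0.195, -0.195]
ft_force: [-2.4, 2.9, 3.3]
width: 21.1
```

Call:
arm_command(targets=[[-0.9, 0, -4.1, 0], [-1.1, 0, -4.0, 0], [-1.5, 0, -4.0, 0], [-1.7, 0, -3.8, 0], [-2.0, 0, -3.7, 0], [0, 0, 0, 0], [0, 0, 0, 0]])

```text
t: 27.17
ee_pos: [625.5, -19.6, 118.8]
orientation: [-1.561, 0.193, -0.197]
ft_force: [-0.4, 8.4, 0.1]
width: 21.3
```

Call:
arm_command(targets=[[-2.2, 0, -3.5, 0], [-2.5, 0, -3.4, 0], [-2.7, 0, -3.2, 0], [0, 0, 0, 0], [0, 0, 0, 0]])

```text
t: 27.58
ee_pos: [616.8, -27.3, 119.0]
orientation: [-1.56, 0.191, -0.198]
ft_force: [2.7, 8.5, -1.4]
width: 21.5
```

Call:
arm_command(targets=[[-2.9, 0, -3.0, 0], [-3.2, 0, -2.8, 0], [-3.3, 0, -2.5, 0], [0, 0, 0, 0], [0, 0, 0, 0]])

```text
t: 28.0
ee_pos: [606.8, -33.1, 119.2]
orientation: [-1.56, 0.189, -0.2]
ft_force: [5.4, 9.1, -2.7]
width: 21.5
```

Call:
arm_command(targets=[[-3.5, 0, -2.3, 0], [-3.6, 0, -2.1, 0], [-1.9, 0, -0.9, 0], [0, 0, 0, 0], [0, 0, 0, 0], [0, 0, 0, 0], [0, 0, 0, 0], [0, 0, 0, 0], [0, 0, 0, 0], [0, 0, 0, 0]])

```text
t: 28.83
ee_pos: [598.2, -36.3, 119.5]
orientation: [-1.56, 0.187, -0.202]
ft_force: [8.9, 8.2, -4.8]
width: 21.5
```

Call:
arm_command(targets=[[-3.0, 0, -1.0, 0], [0, 0, 0, 0], [0, 0, 0, 0], [0, 0, 0, 0], [0, 0, 0, 0], [0, 0, 0, 0], [0, 0, 0, 0], [0, 0, 0, 0]])

```text
t: 29.5
ee_pos: [595.7, -36.8, 119.6]
orientation: [-1.56, 0.186, -0.203]
ft_force: [10.6, 6.8, -5.2]
width: 21.6
```

```bash
python3 wind.py -77 -36 12 -14.2
```

```text
[[2.8,0,1.5,0],[2.7,0,1.7,0],[2.5,0,1.8,0],[2.5,0,1.9,0],[2.4,0,2.1,0],[2.3,0,2.1,0],[2.1,0,2.3,0],[2.1,0,2.4,0],[1.9,0,2.5,0],[1.7,0,2.6,0],[1.7,0,2.7,0],[1.5,0,2.7,0]]
[595.7 -36.8 119.6] [10.6  6.8 -5.2] -14.20442992752633
```

Call:
arm_command(targets=[[2.8, 0, 1.5, 0], [2.7, 0, 1.7, 0], [2.5, 0, 1.8, 0], [2.5, 0, 1.9, 0], [2.4, 0, 2.1, 0], [2.3, 0, 2.1, 0], [2.1, 0, 2.3, 0], [2.1, 0, 2.4, 0], [1.9, 0, 2.5, 0], [1.7, 0, 2.6, 0], [1.7, 0, 2.7, 0], [1.5, 0, 2.7, 0], [0, 0, 0, 0], [0, 0, 0, 0]])

```text
t: 30.67
ee_pos: [625.5, -18.4, 119.6]
orientation: [-1.562, 0.189, -0.2]
ft_force: [5.8, 0.1, 1.1]
width: 21.7
```

Call:
arm_command(targets=[[2.4, 0, 4.6, 0], [2.0, 0, 4.8, 0], [1.4, 0, 4.9, 0], [0, 0, 0, 0], [0, 0, 0, 0]])

```text
t: 31.08
ee_pos: [634.0, -6.0, 119.5]
orientation: [-1.562, 0.19, -0.198]
ft_force: [5.5, -2.6, 2.1]
width: 21.7
```

Call:
arm_command(targets=[[0, 0, 0, 0], [0, 0, 0, 0], [0, 0, 0, 0], [0, 0, 0, 0], [0, 0, 0, 0]], gripper=60)

```text
t: 31.5
ee_pos: [630.8, -5.9, 118.2]
orientation: [-1.562, 0.196, -0.194]
ft_force: [0.5, 1.1, 0.9]
width: 50.6
```

Call:
arm_command(targets=[[0, -10, 0, 0], [0, -20, 0, 0], [0, -30, 0, 0], [0, -35, 0, 0], [0, -35, 0, 0], [0, 0, -30, 0], [0, 0, -30, 0], [0, 0, 0, 0], [0, 0, 0, 0], [0, 0, 0, 0]])

```text
t: 32.33
ee_pos: [616.6, -63.9, 249.0]
orientation: [-1.562, 0.195, -0.195]
ft_force: [-0.4, 0.2, 0.0]
width: 52.6
```

```bash
python3 z.py 11; python3 - <<'E'
from h import *
c=model("wrist");w=cv2.imread("pics/w11.png");s=cv2.imread("pics/s11.png")
p=proj(c,(528,181,57)).astype(int).clip([40,40],[520,380]);print(p)
f=lambda im,x,y,a:cv2.resize(im[y:y+a,x:x+a],(400,400),interpolation=cv2.INTER_CUBIC)
cv2.imwrite("pics/c11.png",np.hstack([f(w,p[0]-40,p[1]-40,80),f(s,180,110,100)]))
E
```

```text
[616.7 -63.5 248.8] -14.2
handle 0.76 [636.3  -2.2 120. ] [  4.  128.8  64.2]
wrist home_mark 0.48 [347.3 388.8] [ 632.4 -405.1   57. ]
[149  40]
```

View pics/c11.png

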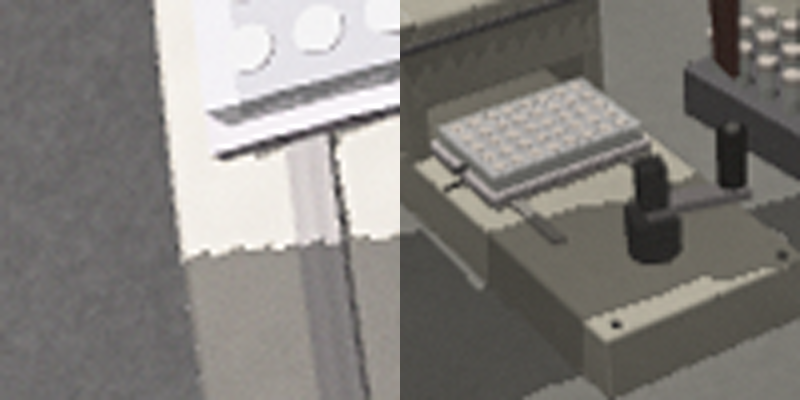

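```bash
python3 - <<'E'
from h import *
cams={k:model(k) for k in("side","wrist","top")}
for k in cams: get_image(k)
a=np.deg2rad(-23.3);H=(582+60*np.cos(a),21.2+60*np.sin(a))
for t,P in(("crank_block",(582,21.2,111)),("crank_handle",(*H,120)),("crank_socket",(582,21.2,61)),("carriage_mark",(0,0,0)),("home_mark",(0,0,0))):
    for k in cams:
        for d in tip_of(k,t):
            if d["conf"]>.25: print(t,k,round(d["conf"],2),np.round(d["at"],1),"pred",proj(cams[k],P).round(1), "z+10",proj(cams[k],np.array(P)+[0,0,10]).round(1))
print(get_obs()["ft_force"].round(1))
E
```

```text
crank_block side 0.97 [383.5 291.5] pred [242.3 155.4] z+10 [242.2 152.4]
crank_block side 0.85 [243.  156.6] pred [242.3 155.4] z+10 [242.2 152.4]
crank_block side 0.75 [359.9 343.7] pred [242.3 155.4] z+10 [242.2 152.4]
crank_block wrist 0.66 [222.3 118.1] pred [221.3 116.3] z+10 [219.1 116.8]
crank_block wrist 0.31 [398.5 217.2] pred [221.3 116.3] z+10 [219.1 116.8]
crank_block top 0.69 [445.8 296.7] pred [181.2 202.3] z+10 [180.2 201.8]
crank_block top 0.56 [421.7 242.7] pred [181.2 202.3] z+10 [180.2 201.8]
crank_handle side 0.77 [384.2 362.3] pred [262.7 149. ] z+10 [262.7 145.9]
crank_handle side 0.76 [260.5 153.1] pred [262.7 149. ] z+10 [262.7 145.9]
crank_handle side 0.7 [388.8 312.8] pred [262.7 149. ] z+10 [262.7 145.9]
crank_handle wrist 0.68 [288.9 126.3] pred [289.7 126.8] z+10 [289.9 127.7]
crank_handle top 0.89 [470.4 303.2] pred [191.7 177.5] z+10 [190.8 176.8]
crank_handle top 0.86 [441.1 254.9] pred [191.7 177.5] z+10 [190.8 176.8]
crank_socket side 0.88 [358.6 361.3] pred [243.  170.2] z+10 [242.8 167.3]
crank_socket side 0.8 [241.4 171. ] pred [243.  170.2] z+10 [242.8 167.3]
crank_socket side 0.63 [380.7 310.7] pred [243.  170.2] z+10 [242.8 167.3]
crank_socket wrist 0.58 [231.3 115.7] pred [230.6 114.2] z+10 [228.9 114.5]
crank_socket top 0.68 [415.  236.7] pred [185.9 204.5] z+10 [185.  204.1]
crank_socket top 0.56 [435.7 292.1] pred [185.9 204.5] z+10 [185.  204.1]
carriage_mark side 0.97 [195.8 153.2] pred [ 53.6 293. ] z+10 [ 52.4 290.1]
carriage_mark wrist 0.48 [229.9 113. ] pred [-28.3 227.1] z+10 [-31.6 228.9]
home_mark side 0.63 [194.1 153.9] pred [ 53.6 293. ] z+10 [ 52.4 290.1]
home_mark top 0.34 [307.1 192.2] pred [192.5 451. ] z+10 [191.7 452.8]
[ 0.2 -0.7 -0.3]
```

Every view agrees with a fully seated crank (detected at or slightly below the predicted seated position), and the carriage and home marks coincide. I'm handing in.

```bash
python3 -c "
from workcell import *
print(close_job(),get_obs()['t'])"
```

```text
the job is handed in; nothing more can be done
the job is handed in; nothing more can be done
```

I fitted the crank nearest the base (about 580 mm away) onto the shaft and wound it clockwise about 3.3 turns to the stop. I held it there at about 11–12 N for more than half a second, then unwound it to near-zero force before letting go. The gripper is clear of everything, and I handed in about 33 s into the 72 s allowed.

**Last checks**
- **Crank seating:** the side and wrist views match a fully seated hub to about 1–2 pixels. The handle in the side view was the exception, about 4 pixels lower than predicted, which is not the direction of a lifted crank.
- **Carriage:** in the final side view the pointer and home line stand together, about 2 pixels apart. The wrist camera, from the last pose where it could see both marks, put them 1–2 mm apart.
- **Robot:** the wrist force was near zero after letting go.

**What disagreed or went wrong**
- The marker detections were unreliable at times: readings of the distance left to travel varied by several mm. I relied on the force rise to tell when the stop was reached.
- At full load the tool pulled up on the handle with about 5 N, and it read about 1 mm higher until I let go.
- One move call was refused for having 21 rows. Nothing moved.

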